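Erect the case round the ball chamber

ROBOT

A 6-joint arm with a two-finger parallel gripper is mounted at the origin on the work surface. World frame = base frame: x ahead of the robot, y to its left, z up, the work surface at z = 0. Lengths are in m, angles in rad, forces in N, time in s.
With the tool pointing down it reaches from about 0.35 to 0.975 m from the base axis. Payload 4.9 kg.
Tool frame: the origin (TCP) lies on the front face of the gripper's body, between the roots of the fingers; the fingertips stand 73 mm ahead of it and the grasp point (between the pads) lies 54 mm ahead of it (tip_extent is the distance from the TCP to the fingertips, in m); y points along the fingers, x is the direction in which the jaws open and shut, and the axes are right-handed (so a half turn about y gives the same grasp; the last joint's range is limited). The gripper opens to 85 mm and grips with 20 to 120 N. Pads are 22 mm wide; open, the fingers measure 114 mm over their backs; the gripper's body (76 mm by 85 mm) begins 54 mm behind the grasp point. The pads swing forward as they close: fully open they stand 13 mm farther back than shut.
Start: joints at [1.01, 0.053, 1.613, -0, 1.476, -0.119], TCP at [0.267, 0.565, 0.304] pointing down, gripper open.
Joint ranges: [-3.01, 3.01], [-1.01, 2.22], [0.06, 2.58], [-1.02, 4.17], [0.09, 2.62], [-3.14, 3.14]. Speed limits (rad/s): [2.57, 2.57, 3.14, 3.14, 3.14, 3.14].

INTERFACE

Orientations are given as a unit quaternion [w, x, y, z].
In Python, from plant import state, grab_frame, camera_info, job_done, tip_extent gives the robot as it stands.
- The arm moves only by the tool carry_out, never from a script. Its argument "rows" is a list that holds one entry, the list of rows, each a list of 7 numbers: the turn, a rotation vector about the world's x, y, z as a fraction of full scale, then the shift along the world's x, y, z as a fraction of full scale, then the finger opening in mm, from 0 to 85.4. A call has 1 to 5 rows; each row shifts and turns the commanded pose from where the row before left it; what a row does not reach is not made up. Full scale, the value 1, is 40 mm for a shift and 4 degrees for a turn. A row lasts 1/10 s, in which the tool goes at most 50 mm and 8.59 degrees, less where a joint would pass 70% of its speed; a pose out of reach is approached as far as the arm can. A call with a number of a shift or a turn outside -1 to 1 is refused whole. A call with a gripper value outside its range is refused whole. The fingers move at their own pace and stop on an object; the grip force is fixed at half the most. Time passes only in rows, so rows that do not move let the fingers close. It gives the time, the measured TCP pose, the force and the opening at its end, in the units of the state.
- state(): the state, without advancing time (a new reading comes with each control period).
- grab_frame(name): name is "side" or "top"; returns the picture (480x640x3 uint8, blue, green, red); there is no depth.
- camera_info(name): a dict with "intrinsics" (3x3 intrinsics, pixels), "xyz" and "rotation" of the camera in the world. Camera axes: x right, y down, z forward; pixel columns grow to the right and rows downward; lengths in m; the calibration is good to about 2 mm. A picture is of the moment at which its call begins. camera_info takes no time and is no camera call.
- job_done(): hands the job in, once; it reports no verdict.
The state is a dict: "time": time; "joint_pos": joint angles; "joint_vel": joint speeds; "joint_efforts": joint torques, N m; "tool_pos": TCP position; "tool_rot": TCP orientation; "contact_force": force on the tool from outside, world axes, zero at the start; "ft_torque": the same for the moment, N m; "gripper_width": opening from 0.0 (shut) to 1.0 (fully open).
Only numpy, scipy, OpenCV 4.12 (cv2) and the standard library are available. Lean on these libraries where they do the work, as an engineer would, in place of code of your own. Each camera call takes 0.05 s, during which the arm holds its last target.

TASK

Fold up the metal case that has the black ball-shaped radiation chamber standing in it: raise its three hinged side panels fully upright, so that with the fixed wall they make an open box, and leave them standing. The smaller, empty folding tray is not part of the job.

Things in the scene. Friction and masses are not known exactly. Their poses are not given: they have to be found in the camera images.
- case: Fixed folding case, bare aluminium; a black ball (68 mm, top at 100 mm) is fixed in its middle. Origin: centre of the underside of its base plate, 140 x 140 x 10 mm, on the table; z up. A fixed wall 78 mm high stands on the -x edge, nearest the robot; a panel is hinged on each other edge. Not the other tray: empty, 100 mm square.
- panel_far (a joint): Hinge of the panel on the case's +x edge, rad: 0 = level, pointing outward; 1.571 = upright, at its stop. Starts at 0.55 to 0.85. Hinge line 70 mm from the case's centre, 12 mm above the table. Panel 4 mm thick, 132 mm wide, its mid-plane through the hinge line; it ends in a round bead, 10 mm thick, centred 65 mm from the hinge line.
- panel_left (a joint): Hinge of the panel on the case's +y edge; sizes and values as panel_far. Hinge friction holds it wherever it is left; under 2 N square to its free edge moves it. One way: shut fingers pointing down, outside the bead, tips about 15 mm below the bead's centre, moved in and up along the bead's arc about the hinge.
- panel_right (a joint): Hinge of the panel on the case's -y edge; sizes, values and friction as the other two. A purely level push on a low panel may jam by friction: lift while pushing in.

How it is judged:
By the outcome, as a careful person would: the job done as asked, in the order asked, and still so for the second after the job is handed in, with the robot touching nothing.
It also fails if it takes over 51 s, if anything falls off the work surface, if the arm or the gripper's body presses on something with over 40 N, if the wrist force passes 120 N, or if a joint passes its speed limit or range.

## Working session

There is one attempt and no reset: what is moved stays moved. The work goes in short steps, Python scripts to look and compute and a tool call to move; the robot and the scene stay as the last step left them, time stands still between calls to the robot, and variables do not carry over. Pictures are saved under pics/ and viewed, and the job is handed in when it is done.

Besides the shell and the picture viewer there is one more tool, called after "Call:" as name([rows], argument=value, ...), one row to a line, values as JSON. carry_out: Moves the arm, as the interface text tells. Shift numbers are shares of 40 mm and turn numbers shares of 4 degrees, none past 1 either way. Its arguments: {"type":"object","properties":{"rows":{"type":"array"}},"required":["rows"]}

```bash
ls; mkdir -p pics
python3 - <<'E'
from plant import *
import cv2
s=state();print(s)
for n in("side","top"):
    cv2.imwrite(f"pics/{n}0.png",grab_frame(n));print(n,camera_info(n))
print(tip_extent if not callable(tip_extent) else tip_extent())
E
```

```text
pics
{'time': 0.0, 'joint_pos': array([ 1.00998820e+00,  5.33572091e-02,  1.61430318e+00, -3.29648732e-05,
        1.47596900e+00, -1.19011873e-01]), 'joint_vel': array([-0.00114636,  0.00061787,  0.00060201,  0.00137519, -0.00208856,
        0.0004131 ]), 'joint_efforts': array([ 4.31338515e-05, -3.93678832e+01, -3.70174992e+01, -1.40791076e-04,
        7.00020013e-03, -5.83459084e-06]), 'tool_pos': array([0.26698694, 0.56458189, 0.30265715]), 'tool_rot': array([-0.59708187,  0.59772339,  0.37765345, -0.37894308]), 'contact_force': array([-0.38823965, -0.25360039, -0.33159795]), 'ft_torque': array([ 0.04421703,  0.01953451, -0.00418807]), 'gripper_width': 1.0025454123245177}
side {'intrinsics': array([[446.84105556,   0.        , 315.64370483],
       [  0.        , 446.84105556, 235.53916464],
       [  0.        ,   0.        ,   1.        ]]), 'xyz': array([0.48972946, 0.49058697, 0.51564234]), 'rotation': array([ 0.01937716, -0.01769596,  0.91645024, -0.39928729])}
top {'intrinsics': array([[526.48743501,   0.        , 326.21775047],
       [  0.        , 526.48743501, 243.37079338],
       [  0.        ,   0.        ,   1.        ]]), 'xyz': array([0.49343851, 0.00574458, 0.84762679]), 'rotation': array([ 0.01947533, -0.70569419,  0.70758262, -0.03071255])}
0.0726
```

View pics/side0.png

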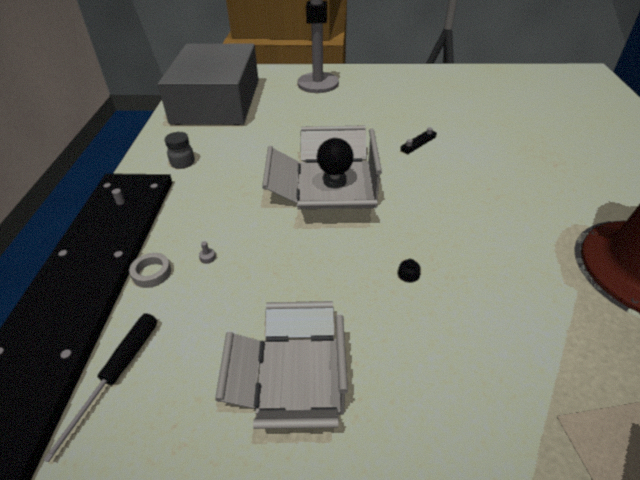

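View pics/top0.png

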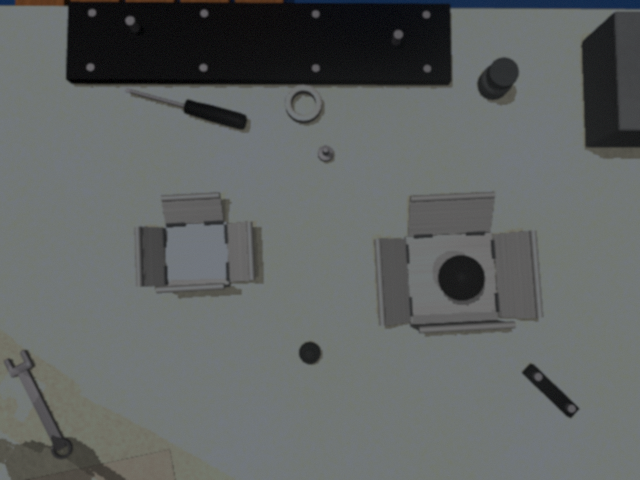

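The side view shows the ball at (335,157) inside the farther case. In the top view the case is on the right, with its plate around (452,279), panel_left's bead near x=380, panel_right's near x=537 and panel_far's near y=195. I'll zoom in on that area.

Run:
```python
import cv2
im=cv2.imread("pics/top0.png")[180:345,360:560]
im=cv2.convertScaleAbs(im,alpha=1.5)
cv2.imwrite("pics/topz.png",cv2.resize(im,None,fx=3.6,fy=3.6,interpolation=cv2.INTER_CUBIC))
im=cv2.imread("pics/side0.png")[115:225,250:400]
cv2.imwrite("pics/sidez.png",cv2.resize(im,None,fx=5,fy=5,interpolation=cv2.INTER_CUBIC))
```

```text
(no output)
```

View pics/topz.png

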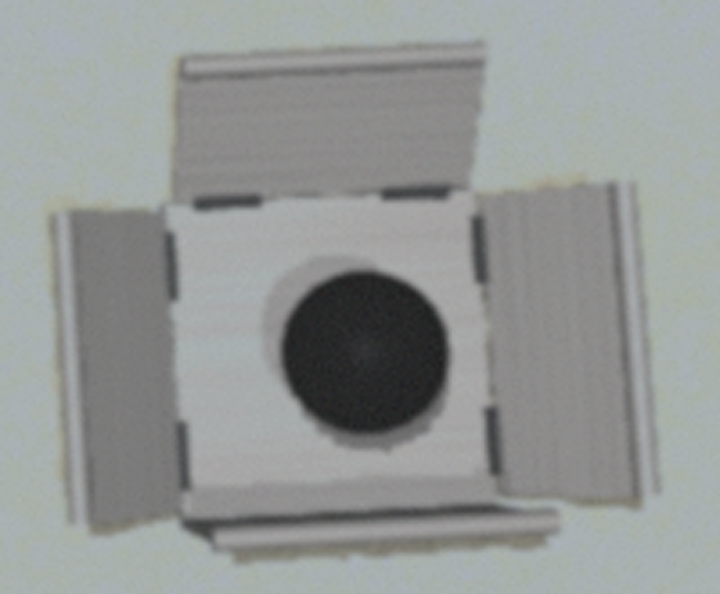

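View pics/sidez.png

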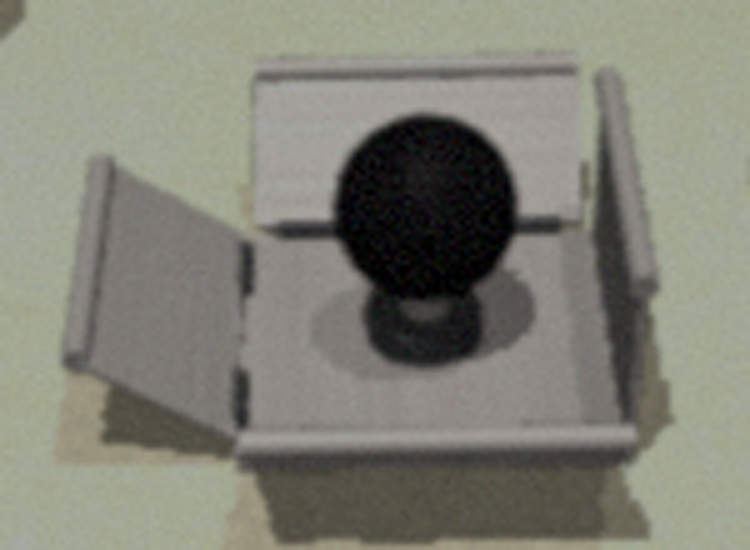

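```bash
cat > fit.py <<'E'
import numpy as np
from scipy.spatial.transform import Rotation as R
from scipy.optimize import least_squares
from plant import camera_info
C={n:camera_info(n) for n in("side","top")}
def proj(n,P):
    c=C[n];q=c["rotation"];r=R.from_quat(np.r_[q[1:],q[0]])
    p=r.inv().apply(np.atleast_2d(P)-c["xyz"]);K=c["intrinsics"]
    return (p[:,:2]/p[:,2:])@K[:2,:2].T+K[:2,2]
def bead(name,a):
    r=.07+.065*np.cos(a);z=.012+.065*np.sin(a)
    if name=="far": return [[r,.066,z],[r,-.066,z]]
    if name=="left": return [[.066,r,z],[-.066,r,z]]
    if name=="right": return [[.066,-r,z],[-.066,-r,z]]
E
cat > f0.py <<'E'
from fit import *
t=lambda u,v:(u/3.6+360,v/3.6+180); s=lambda u,v:(u/5+250,v/5+115)
top=[t(183,67),t(485,52),t(64,213),t(78,524),t(621,182),t(652,493),t(366,351)]
side=[s(74,360),s(103,160),s(240,450),s(635,437),s(256,68),s(577,60),s(426,206)]
def pts(p):
    x,y,w=p[:3]
    L=np.array(bead("far",p[3])+bead("left",p[4])+bead("right",p[5])+[[0,0,.066]])
    return R.from_euler("z",w).apply(L)+[x,y,0]
def res(p):
    P=pts(p);return np.r_[proj("top",P)-top,proj("side",P)-side].ravel()
o=least_squares(res,[.45,-.2,0,.7,.7,.7],loss="soft_l1")
print(o.x.round(4),np.degrees(o.x[2]));print(o.fun.reshape(-1,2).round(1));print(pts(o.x).round(3))
E
python3 f0.py
```

```text
[ 0.4973 -0.2083  0.05    0.5585  0.6536  0.7671] 2.8662624874331386
[[-0.9  0.1]
 [ 0.3 -0. ]
 [-1.2 -0.6]
 [ 0.2  0.5]
 [ 1.1 -0.4]
 [-0.4  0.7]
 [ 0.1  0.2]
 [ 0.1  0.1]
 [-0.3 -0.2]
 [-0.5 -0.8]
 [ 0.5  0.3]
 [-0.6 -0.2]
 [ 0.2  0.1]
 [-0.2 -0.7]]
[[ 0.619 -0.136  0.046]
 [ 0.626 -0.268  0.046]
 [ 0.557 -0.084  0.052]
 [ 0.425 -0.09   0.052]
 [ 0.569 -0.322  0.057]
 [ 0.437 -0.328  0.057]
 [ 0.497 -0.208  0.066]]
```

```bash
cat > tool.py <<'E'
from fit import *
from plant import state
s=state();q=s["tool_rot"];M=R.from_quat(np.r_[q[1:],q[0]]).as_matrix()
print("t",round(s["time"],2),"pos",s["tool_pos"].round(4),"F",s["contact_force"].round(1),"g",round(s["gripper_width"],3));print(M.round(3))
print("yaw of tool x:",np.degrees(np.arctan2(M[1,0],M[0,0])))
E
cat > path.py <<'E'
from fit import *
import sys
# case pose
x,y,w=.4973,-.2083,.05
A={"far":(.5585,0),"left":(.6536,np.pi/2),"right":(.7671,-np.pi/2)}
n,h=sys.argv[1],float(sys.argv[2]); a0,d=A[n]
u=np.array([np.cos(w+d),np.sin(w+d)])
print("outward",u.round(3))
for a in [None]+list(np.linspace(a0,np.pi/2,9)):
    aa=a0 if a is None else a
    r=.07+.065*np.cos(aa)+.005+h+(.035 if a is None else 0)
    print("pre" if a is None else round(a,2),(np.array([x,y])+r*u).round(4),round(.012+.065*np.sin(aa)-.015+.0726,4))
E
python3 tool.py; for n in left far right; do python3 path.py $n .0145;done
```

```text
t 0.1 pos [0.267  0.5646 0.3028] F [ 0.3  0.1 -0.1] g 0.998
[[ 0.428 -0.001 -0.904]
 [ 0.904 -0.002  0.428]
 [-0.002 -1.     0.   ]]
yaw of tool x: 64.68409555010908
outward [-0.05   0.999]
pre [ 0.4885 -0.0324] 0.1091
0.65 [ 0.4902 -0.0674] 0.1091
0.77 [ 0.4905 -0.0722] 0.1148
0.88 [ 0.4908 -0.0777] 0.1198
1.0 [ 0.4911 -0.0837] 0.1242
1.11 [ 0.4914 -0.0902] 0.1279
1.23 [ 0.4917 -0.097 ] 0.1308
1.34 [ 0.4921 -0.1042] 0.1329
1.46 [ 0.4925 -0.1115] 0.1342
1.57 [ 0.4928 -0.1189] 0.1346
outward [0.999 0.05 ]
pre [ 0.6767 -0.1993] 0.104
0.56 [ 0.6417 -0.2011] 0.104
0.69 [ 0.637  -0.2013] 0.1107
0.81 [ 0.6314 -0.2016] 0.1167
0.94 [ 0.6251 -0.2019] 0.122
1.06 [ 0.6182 -0.2023] 0.1265
1.19 [ 0.6107 -0.2026] 0.13
1.32 [ 0.6029 -0.203 ] 0.1325
1.44 [ 0.5949 -0.2034] 0.1341
1.57 [ 0.5867 -0.2038] 0.1346
outward [ 0.05  -0.999]
pre [ 0.5059 -0.3794] 0.1147
0.77 [ 0.5041 -0.3444] 0.1147
0.87 [ 0.5039 -0.3397] 0.1192
0.97 [ 0.5036 -0.3345] 0.1231
1.07 [ 0.5033 -0.3289] 0.1266
1.17 [ 0.503  -0.3231] 0.1294
1.27 [ 0.5027 -0.317 ] 0.1317
1.37 [ 0.5024 -0.3106] 0.1333
1.47 [ 0.5021 -0.3042] 0.1343
1.57 [ 0.5018 -0.2977] 0.1346
```

Call:
carry_out([
  [[0, 0, 1, 0.37, -0.9, 0, 0], [0, 0, 1, 0.37, -1, 0, 0], [0, 0, 1, 0.37, -1, 0, 0], [0, 0, 1, 0.37, -1, 0, 0], [0, 0, 1, 0.37, -1, 0, 0]],
])

```text
time: 0.6
tool_pos: [0.3412, 0.3673, 0.3033]
tool_rot: [-0.522, 0.522, 0.477, -0.477]
contact_force: [1.4, -0.1, 1.1]
gripper_width: 0.144
```

Call:
carry_out([
  [[0, 0, 1, 0.37, -1, 0, 0], [0, 0, 1, 0.37, -1, 0, 0], [0, 0, 0.05, 0.37, -1, 0, 0], [0, 0, 0, 0.37, -1, 0, 0], [0, 0, 0, 0.37, -1, 0, 0]],
])

```text
time: 1.1
tool_pos: [0.4152, 0.1673, 0.3035]
tool_rot: [0.487, -0.487, -0.512, 0.513]
contact_force: [0.5, 0.9, 0.7]
gripper_width: 0.0
```

Call:
carry_out([
  [[0, 0, 0, 0.37, -1, 0, 0], [0, 0, 0, 0.37, -1, 0, 0], [0, 0, 0, 0.37, -1, 0, 0], [0, 0, 0, 0.36, -0.7, 0, 0], [0, 0, 0, 0, 0, 0, 0]],
])

```text
time: 1.6
tool_pos: [0.4747, 0.0181, 0.3034]
tool_rot: [0.489, -0.488, -0.511, 0.512]
contact_force: [0.2, 0.2, 0.7]
gripper_width: 0.002
```

```bash
python3 tool.py
```

```text
t 1.6 pos [0.4747 0.0181 0.3034] F [0.2 0.2 0.7] g 0.002
[[-0.045 -0.001 -0.999]
 [ 0.999 -0.001 -0.045]
 [-0.001 -1.     0.001]]
yaw of tool x: 92.60607035055614
```

Call:
carry_out([
  [[0, 0, 0, 0.06, -0.21, -0.8, 0], [0, 0, 0, 0.06, -0.21, -0.8, 0], [0, 0, 0, 0.06, -0.21, -0.8, 0], [0, 0, 0, 0.06, -0.21, -0.8, 0], [0, 0, 0, 0.06, -0.21, -0.8, 0]],
])

```text
time: 2.1
tool_pos: [0.4855, -0.0204, 0.1424]
tool_rot: [-0.487, 0.487, 0.513, -0.513]
contact_force: [-0.6, -1.0, -0.3]
gripper_width: 0.002
```

Call:
carry_out([
  [[0, 0, 0, 0.05, -0.21, -0.86, 0], [0, 0, 0, 0, 0, 0, 0], [0, 0, 0, 0, 0, 0, 0]],
])

```text
time: 2.4
tool_pos: [0.4875, -0.0287, 0.1092]
tool_rot: [0.488, -0.487, -0.512, 0.513]
contact_force: [0.7, 0.1, 0.2]
gripper_width: 0.004
```

```bash
python3 tool.py;python3 -c "
from plant import *
import cv2
cv2.imwrite('pics/t1.png',cv2.resize(grab_frame('top')[150:360,340:580],None,fx=2.5,fy=2.5));cv2.imwrite('pics/s1.png',cv2.resize(grab_frame('side')[50:290,200:500],None,fx=2.5,fy=2.5))"
```

```text
t 2.4 pos [ 0.4875 -0.0287  0.1092] F [0.7 0.1 0.2] g 0.004
[[-0.051 -0.002 -0.999]
 [ 0.999  0.001 -0.051]
 [ 0.001 -1.     0.002]]
yaw of tool x: 92.90326504241315
```

View pics/s1.png

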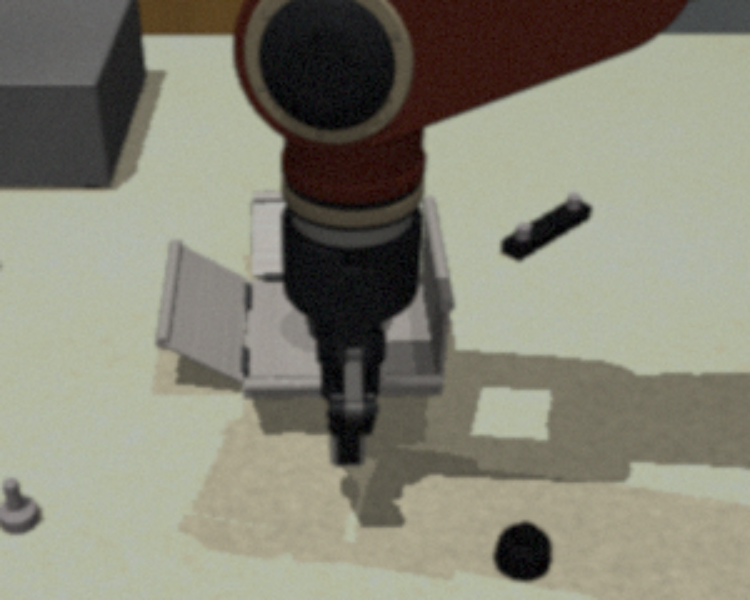

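View pics/t1.png

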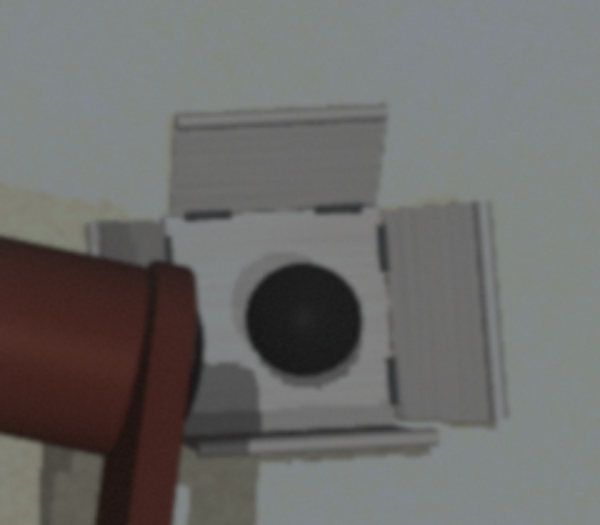

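The side view shows the shut fingers about 40 mm outside panel_left's bead and level with its middle. Next I approach it and sweep the panel up.

Call:
carry_out([
  [[0, 0, 0, 0.02, -0.3, 0, 0], [0, 0, 0, 0.02, -0.3, 0, 0], [0, 0, 0, 0.01, -0.25, 0, 0], [0, 0, 0, 0, -0.12, 0, 0], [0, 0, 0, 0, 0, 0, 0]],
])

```text
time: 3.0
tool_pos: [0.4907, -0.0683, 0.1105]
tool_rot: [-0.488, 0.487, 0.513, -0.511]
contact_force: [-0.1, 3.4, 3.7]
gripper_width: -0.001
```

Call:
carry_out([
  [[0, 0, 0, 0.01, -0.12, 0.14, 0], [0, 0, 0, 0.01, -0.14, 0.12, 0], [0, 0, 0, 0.01, -0.15, 0.11, 0], [0, 0, 0, 0.01, -0.16, 0.09, 0]],
])

```text
time: 3.4
tool_pos: [0.4919, -0.0914, 0.1286]
tool_rot: [-0.487, 0.487, 0.513, -0.512]
contact_force: [1.0, 1.5, 0.8]
gripper_width: 0.003
```

Call:
carry_out([
  [[0, 0, 0, 0.01, -0.17, 0.07, 0], [0, 0, 0, 0.01, -0.18, 0.05, 0], [0, 0, 0, 0.01, -0.18, 0.03, 0], [0, 0, 0, 0, 0, 0, 0]],
])

```text
time: 3.8
tool_pos: [0.4928, -0.1134, 0.1339]
tool_rot: [0.487, -0.488, -0.512, 0.512]
contact_force: [-0.6, 0.6, -0.2]
gripper_width: 0.001
```

Call:
carry_out([
  [[0, 0, 0, 0, -0.08, 0, 0], [0, 0, 0, 0, -0.05, 0, 0], [0, 0, 0, 0, 0, 0, 0]],
])

```text
time: 4.1
tool_pos: [0.4927, -0.1176, 0.1337]
tool_rot: [0.487, -0.487, -0.512, 0.513]
contact_force: [0.1, -0.4, 0.0]
gripper_width: 0.001
```

Call:
carry_out([
  [[0, 0, 0, 0, -0.05, 0, 0], [0, 0, 0, 0, 0, 0, 0]],
])

```text
time: 4.3
tool_pos: [0.4926, -0.1183, 0.1336]
tool_rot: [-0.488, 0.486, 0.513, -0.512]
contact_force: [0.0, 5.5, 2.1]
gripper_width: 0.001
```

Call:
carry_out([
  [[0, 0, 0, 0, -0.04, 0, 0], [0, 0, 0, 0, 0, 0, 0]],
])

```text
time: 4.5
tool_pos: [0.4927, -0.1186, 0.1336]
tool_rot: [-0.489, 0.486, 0.514, -0.511]
contact_force: [0.2, 10.7, 3.0]
gripper_width: -0.0
```

Call:
carry_out([
  [[0, 0, 0, 0, -0.04, 0, 0], [0, 0, 0, 0, 0, 0, 0]],
])

```text
time: 4.7
tool_pos: [0.4927, -0.119, 0.1336]
tool_rot: [-0.49, 0.485, 0.515, -0.51]
contact_force: [-0.0, 15.1, 4.0]
gripper_width: 0.004
```

Force climbs to 15 N while the position stalls at y = -0.119 (predicted -0.1189), so panel_left is at its stop. I'll back off and go to panel_far.

Call:
carry_out([
  [[0, 0, 0, 0, 0.2, 0, 0], [0, 0, 0, 0, 0.6, 0, 0], [0, 0, 0, 0, 0.7, 0.3, 0], [0, 0, 0, 0.8, 0, 0.7, 0], [0, 0, 0, 0.9, 0, 0.7, 0]],
])

```text
time: 5.2
tool_pos: [0.5598, -0.0615, 0.2009]
tool_rot: [0.488, -0.486, -0.512, 0.514]
contact_force: [0.9, 0.4, 1.2]
gripper_width: -0.0
```

Call:
carry_out([
  [[0, 0, 0, 1, -0.5, 0, 0], [0, 0, 0, 1, -0.6, 0, 0], [0, 0, 0, 0.9, -0.7, 0, 0], [0, 0, 0, 0, -0.9, 0, 0], [0, 0, 0, 0, -0.8, 0, 0]],
])

```text
time: 5.7
tool_pos: [0.6776, -0.204, 0.2011]
tool_rot: [0.487, -0.487, -0.512, 0.513]
contact_force: [-0.2, 0.6, 0.3]
gripper_width: -0.001
```

```bash
python3 tool.py;python3 -c "
from plant import *
import cv2
cv2.imwrite('pics/t2.png',cv2.resize(grab_frame('top')[150:360,340:580],None,fx=2.5,fy=2.5));cv2.imwrite('pics/s2.png',cv2.resize(grab_frame('side')[50:290,200:500],None,fx=2.5,fy=2.5))"
```

```text
t 5.7 pos [ 0.6776 -0.204   0.2011] F [-0.2  0.6  0.3] g -0.001
[[-0.051 -0.001 -0.999]
 [ 0.999 -0.001 -0.051]
 [-0.001 -1.     0.001]]
yaw of tool x: 92.93873805314814
```

View pics/s2.png

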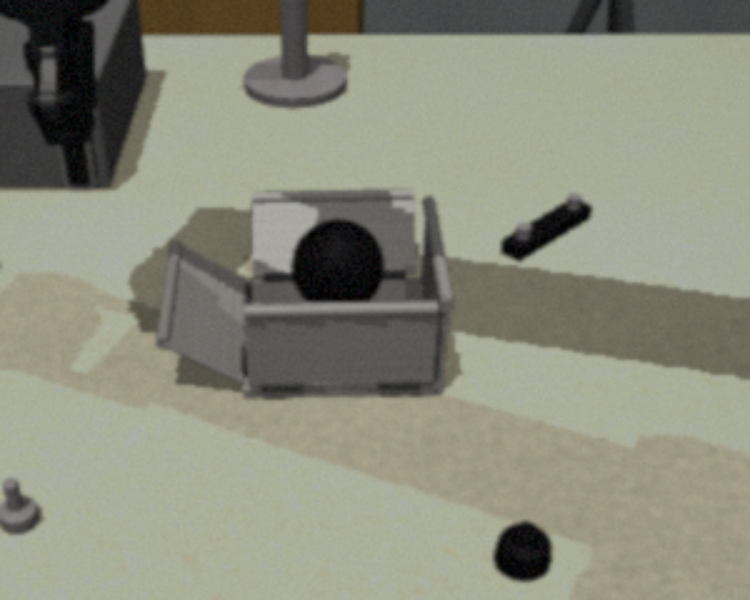

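```bash
python3 path.py far .011
```

```text
outward [0.999 0.05 ]
pre [ 0.6732 -0.1995] 0.104
0.56 [ 0.6382 -0.2012] 0.104
0.69 [ 0.6335 -0.2015] 0.1107
0.81 [ 0.6279 -0.2018] 0.1167
0.94 [ 0.6216 -0.2021] 0.122
1.06 [ 0.6147 -0.2024] 0.1265
1.19 [ 0.6072 -0.2028] 0.13
1.32 [ 0.5994 -0.2032] 0.1325
1.44 [ 0.5914 -0.2036] 0.1341
1.57 [ 0.5832 -0.204 ] 0.1346
```

panel_left is now upright, with its bead running level at crop row 310. Next I lower outside panel_far and push it up.

Call:
carry_out([
  [[0, 0, 0, 0, 0, -0.8, 0], [0, 0, 0, 0, 0, -0.8, 0], [0, 0, 0, 0, 0, -0.8, 0], [0, 0, 0, -0.3, 0, 0, 0], [0, 0, 0, -0.3, 0, 0, 0]],
])

```text
time: 6.3
tool_pos: [0.6514, -0.2014, 0.1033]
tool_rot: [0.488, -0.486, -0.512, 0.513]
contact_force: [-0.6, -0.3, 0.1]
gripper_width: -0.0
```

Call:
carry_out([
  [[0, 0, 0, -0.25, 0, 0, 0], [0, 0, 0, -0.14, 0, 0.02, 0], [0, 0, 0, -0.12, 0, 0.16, 0], [0, 0, 0, -0.14, 0, 0.15, 0]],
])

```text
time: 6.7
tool_pos: [0.6271, -0.2025, 0.1203]
tool_rot: [-0.487, 0.488, 0.513, -0.512]
contact_force: [1.9, -0.6, -0.6]
gripper_width: -0.001
```

Call:
carry_out([
  [[0, 0, 0, -0.16, -0.01, 0.13, 0], [0, 0, 0, -0.17, -0.01, 0.11, 0], [0, 0, 0, -0.19, -0.01, 0.09, 0], [0, 0, 0, -0.19, 0, 0.06, 0]],
])

```text
time: 7.1
tool_pos: [0.5979, -0.2042, 0.1354]
tool_rot: [0.487, -0.488, -0.512, 0.513]
contact_force: [1.1, 0.2, 0.9]
gripper_width: -0.001
```

Call:
carry_out([
  [[0, 0, 0, -0.18, 0, 0.04, 0], [0, 0, 0, -0.08, 0, 0, 0], [0, 0, 0, 0, 0, 0, 0]],
])

```text
time: 7.4
tool_pos: [0.5869, -0.2037, 0.1356]
tool_rot: [0.488, -0.487, -0.512, 0.513]
contact_force: [-0.7, -0.3, -0.7]
gripper_width: -0.0
```

Call:
carry_out([
  [[0, 0, 0, -0.07, 0, 0, 0], [0, 0, 0, 0, 0, 0, 0]],
])

```text
time: 7.6
tool_pos: [0.5848, -0.2037, 0.1358]
tool_rot: [0.488, -0.487, -0.512, 0.513]
contact_force: [-0.4, -0.1, 0.1]
gripper_width: -0.001
```

Call:
carry_out([
  [[0, 0, 0, -0.05, 0, 0, 0], [0, 0, 0, 0, 0, 0, 0]],
])

```text
time: 7.8
tool_pos: [0.5834, -0.2037, 0.1361]
tool_rot: [-0.487, 0.487, 0.513, -0.512]
contact_force: [2.4, -0.7, -1.9]
gripper_width: 0.002
```

Call:
carry_out([
  [[0, 0, 0, -0.04, 0, 0, 0], [0, 0, 0, 0, 0, 0, 0]],
])

```text
time: 8.0
tool_pos: [0.583, -0.2037, 0.1362]
tool_rot: [-0.486, 0.489, 0.513, -0.511]
contact_force: [8.4, -0.7, -5.5]
gripper_width: -0.001
```

Call:
carry_out([
  [[0, 0, 0, -0.03, 0, 0, 0], [0, 0, 0, 0, 0, 0, 0]],
])

```text
time: 8.2
tool_pos: [0.5826, -0.2037, 0.1363]
tool_rot: [-0.485, 0.489, 0.514, -0.511]
contact_force: [12.7, -0.6, -8.6]
gripper_width: -0.002
```

Call:
carry_out([
  [[0, 0, 0, 0.2, 0, 0, 0], [0, 0, 0, 0.6, 0, 0, 0], [0, 0, 0, 0.7, 0, 0.3, 0], [0, 0, 0, 0, -0.8, 0.7, 0], [0, 0, 0, 0, -0.9, 0.7, 0]],
])

```text
time: 8.7
tool_pos: [0.6406, -0.2711, 0.2038]
tool_rot: [0.488, -0.485, -0.513, 0.514]
contact_force: [0.3, -0.7, 0.8]
gripper_width: -0.0
```

Call:
carry_out([
  [[0, 0, 0, 0, -1, 0, 0], [0, 0, 0, -0.4, -1, 0, 0], [0, 0, 0, -0.9, -0.6, 0, 0], [0, 0, 0, -1, -0.2, 0, 0], [0, 0, 0, -1, 0, 0, 0]],
])

```text
time: 9.2
tool_pos: [0.5066, -0.3853, 0.2041]
tool_rot: [0.488, -0.487, -0.512, 0.512]
contact_force: [-0.9, -1.7, 0.0]
gripper_width: -0.001
```

```bash
python3 tool.py
```

```text
t 9.2 pos [ 0.5066 -0.3853  0.2041] F [-0.9 -1.7  0. ] g -0.001
[[-0.049 -0.002 -0.999]
 [ 0.999  0.    -0.049]
 [ 0.    -1.     0.002]]
yaw of tool x: 92.80623010157947
```

Call:
carry_out([
  [[0, 0, 0, 0, 0, -0.74, 0], [0, 0, 0, 0, 0, -0.74, 0], [0, 0, 0, 0, 0, -0.74, 0], [0, 0, 0, 0, 0.35, 0, 0], [0, 0, 0, 0, 0.35, 0, 0]],
])

```text
time: 9.7
tool_pos: [0.5081, -0.3548, 0.1151]
tool_rot: [0.488, -0.487, -0.512, 0.512]
contact_force: [0.2, -0.1, 1.1]
gripper_width: -0.0
```

Call:
carry_out([
  [[0, 0, 0, -0.01, 0.2, 0, 0], [0, 0, 0, -0.01, 0.14, 0.03, 0], [0, 0, 0, -0.01, 0.12, 0.12, 0], [0, 0, 0, -0.01, 0.13, 0.1, 0]],
])

```text
time: 10.1
tool_pos: [0.5074, -0.3325, 0.1273]
tool_rot: [0.486, -0.488, -0.512, 0.513]
contact_force: [0.6, -0.1, 0.8]
gripper_width: 0.002
```

Call:
carry_out([
  [[0, 0, 0, -0.01, 0.14, 0.09, 0], [0, 0, 0, -0.01, 0.14, 0.07, 0], [0, 0, 0, -0.01, 0.15, 0.06, 0], [0, 0, 0, -0.01, 0.16, 0.04, 0]],
])

```text
time: 10.5
tool_pos: [0.5061, -0.3094, 0.1381]
tool_rot: [0.486, -0.489, -0.512, 0.512]
contact_force: [-0.2, -1.9, 2.4]
gripper_width: -0.001
```

Call:
carry_out([
  [[0, 0, 0, 0, 0.15, 0.02, 0], [0, 0, 0, 0, 0.04, 0, 0], [0, 0, 0, 0, 0, 0, 0]],
])

```text
time: 10.8
tool_pos: [0.5046, -0.3, 0.1357]
tool_rot: [-0.488, 0.486, 0.513, -0.512]
contact_force: [0.6, -1.1, -0.5]
gripper_width: 0.001
```

Call:
carry_out([
  [[0, 0, 0, 0, 0.05, 0, 0], [0, 0, 0, 0, 0, 0, 0]],
])

```text
time: 11.0
tool_pos: [0.5048, -0.2986, 0.1359]
tool_rot: [-0.488, 0.487, 0.512, -0.512]
contact_force: [0.1, 0.2, 0.2]
gripper_width: 0.001
```

Call:
carry_out([
  [[0, 0, 0, 0, 0.05, 0, 0], [0, 0, 0, 0, 0, 0, 0]],
])

```text
time: 11.2
tool_pos: [0.5051, -0.2968, 0.1364]
tool_rot: [-0.488, 0.487, 0.512, -0.512]
contact_force: [0.1, -0.4, 0.6]
gripper_width: 0.004
```

Call:
carry_out([
  [[0, 0, 0, 0, 0.04, 0, 0], [0, 0, 0, 0, 0, 0, 0]],
])

```text
time: 11.4
tool_pos: [0.5052, -0.2953, 0.1367]
tool_rot: [-0.487, 0.487, 0.512, -0.512]
contact_force: [0.4, -0.3, -0.2]
gripper_width: 0.001
```

Call:
carry_out([
  [[0, 0, 0, 0, 0.04, 0, 0], [0, 0, 0, 0, 0, 0, 0]],
])

```text
time: 11.6
tool_pos: [0.5052, -0.2943, 0.1368]
tool_rot: [0.487, -0.488, -0.512, 0.513]
contact_force: [-0.9, -3.4, -0.2]
gripper_width: -0.001
```

Call:
carry_out([
  [[0, 0, 0, 0, 0.04, 0, 0], [0, 0, 0, 0, 0, 0, 0]],
])

```text
time: 11.8
tool_pos: [0.5052, -0.2938, 0.1369]
tool_rot: [0.486, -0.488, -0.511, 0.513]
contact_force: [0.0, -7.8, -3.1]
gripper_width: 0.0
```

Call:
carry_out([
  [[0, 0, 0, 0, 0.04, 0, 0], [0, 0, 0, 0, 0, 0, 0]],
])

```text
time: 12.0
tool_pos: [0.5052, -0.2934, 0.137]
tool_rot: [0.485, -0.489, -0.511, 0.514]
contact_force: [-0.3, -13.2, -5.3]
gripper_width: 0.002
```

At its stop: the force rises to 13 N with only 0.4 mm of movement per step. I'll retreat and look.

Call:
carry_out([
  [[0, 0, 0, 0, -0.2, 0, 0], [0, 0, 0, 0, -0.6, 0, 0], [0, 0, 0, 0, -0.7, 0.3, 0], [0, 0, 0, 0, -0.8, 0.8, 0], [0, 0, 0, 0, -0.8, 0.8, 0]],
])

```text
time: 12.5
tool_pos: [0.5049, -0.4147, 0.2123]
tool_rot: [-0.488, 0.486, 0.513, -0.512]
contact_force: [0.8, -0.4, 0.0]
gripper_width: 0.005
```

Call:
carry_out([
  [[0, 0, 0, -0.5, -0.8, 0.8, 0], [0, 0, 0, -0.5, -0.8, 0.5, 0], [0, 0, 0, 0, -0.8, 0, 0], [0, 0, 0, 0, 0, 0, 0]],
])

```text
time: 12.9
tool_pos: [0.4644, -0.5139, 0.266]
tool_rot: [-0.487, 0.489, 0.512, -0.512]
contact_force: [0.3, 0.2, 0.1]
gripper_width: 0.003
```

```bash
python3 -c "
from plant import *
import cv2
t=grab_frame('top');s=grab_frame('side')
cv2.imwrite('pics/t3r.png',t);cv2.imwrite('pics/s3r.png',s)
cv2.imwrite('pics/t3.png',cv2.resize(cv2.convertScaleAbs(t[180:345,360:560],alpha=1.5),None,fx=3.6,fy=3.6,interpolation=2));cv2.imwrite('pics/s3.png',cv2.resize(s[115:225,250:400],None,fx=5,fy=5,interpolation=2))"
python3 tool.py
```

```text
t 13.0 pos [ 0.4651 -0.5105  0.264 ] F [-0.3  0.  -0.5] g 0.004
[[-0.05  -0.    -0.999]
 [ 0.999  0.002 -0.05 ]
 [ 0.002 -1.    -0.   ]]
yaw of tool x: 92.83913272334615
```

View pics/t3.png

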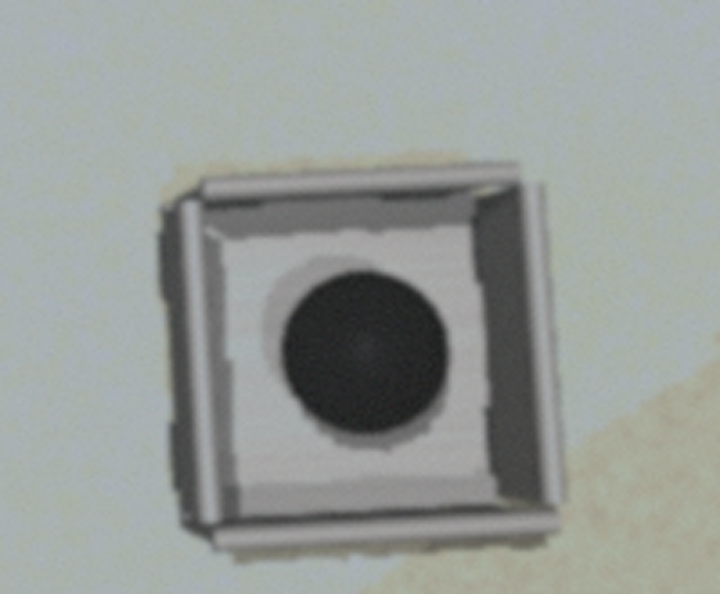

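View pics/s3.png

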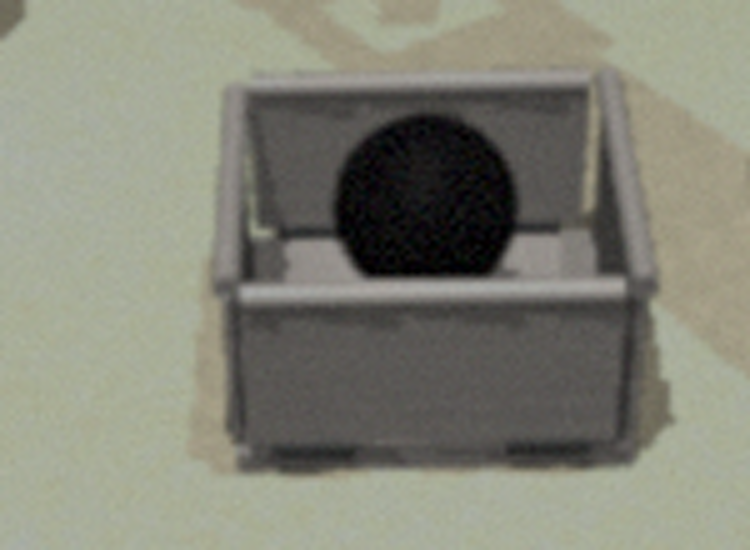

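Both views show four upright walls around the ball. In the crop of the top view the beads run at left x≈198, right x≈543 and far y≈180. I'll check the angles numerically.

```bash
sed -e 's/^top=.*/top=[t(203,188),t(518,172),t(190,203),t(207,518),t(533,185),t(555,502),t(366,351)]/' -e 's/^side=.*/side=[s(228,288),s(235,90),s(240,293),s(627,288),s(250,80),s(590,78),s(426,206)]/' -e 's/\[.45,-.2,0,.7,.7,.7\]/[.5,-.2,0,1.5,1.5,1.5]/' f0.py > f1.py; python3 f1.py
```

```text
[ 0.4973 -0.2076  0.0466  1.5663  1.5565  1.5613] 2.669124796910732
[[-0.8 -0. ]
 [ 0.6  0.1]
 [-0.3 -1.1]
 [ 0.5  1.6]
 [-0.3 -0.8]
 [ 0.3  1.1]
 [-0.4  0.2]
 [-0.5 -0.4]
 [ 0.5 -0.4]
 [-0.5  0.3]
 [-0.  -0.1]
 [-0.2  0.4]
 [ 0.3 -0.5]
 [-0.1 -0.5]]
[[ 0.564 -0.138  0.077]
 [ 0.571 -0.27   0.077]
 [ 0.56  -0.134  0.077]
 [ 0.428 -0.14   0.077]
 [ 0.567 -0.275  0.077]
 [ 0.435 -0.281  0.077]
 [ 0.497 -0.208  0.066]]
```

All three panels measure upright to within about 0.015 rad, which is inside the measurement error, and the robot is clear. Handing in.

```bash
python3 -c "
from plant import *
print(job_done())"
```

```text
the job is handed in; nothing more can be done
None
```

The case with the black ball is folded up: its left, far and right panels stand upright and, with the fixed wall, make an open box. I raised each one with the shut fingers along its bead's arc, then pressed gently until it met its stop. The other tray was not touched.

- **Stops:** at each panel the push force rose to about 13–15 N while the fingers barely moved any further. That is well under the limits.
- **Final camera check:** after the arm backed away, a fit to both pictures gave far 1.566, left 1.557 and right 1.561 rad, against 1.571 for fully upright. The differences are within measurement error. The robot was clear of everything when I handed the job in, at about 13 s.
- **One disagreement:** the right panel met its stop about 4 mm further in than I had worked out. The calibration or my assumed finger thickness could explain this. The final pictures still show the panel upright.

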